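# Set out the laundry counter

### The job

Set out the laundry things: on the middle line of the cork mat, stand the tall white bottle at the left end and the lidded jar at the right end (left and right as seen from the robot), with the soap carton midway between them, a gap on either side and its broad faces in line with the mat's long edges. Stand the little dosing cup upright on the centre of the jar's lid, and lay the scrubbing brush bristles down on the floor of the wicker basket. Knock nothing over and leave the small amber bottle, the tumbler and the tin where they are.

Things in the scene. Friction and masses are not known exactly. Their poses are not given: they have to be found in the camera images.
- bottle: White plastic detergent bottle, the tallest loose thing, with a grey screw cap. Body 56 mm in diameter up to 122 mm, shoulder to 142 mm, cap 36 mm in diameter from 142 to 180 mm (total height 180). About 0.3 kg. Origin: centre of the underside, z up the bottle.
- carton: Upright brown cardboard soap carton (rigid, closed), 44 mm deep (x) by 64 mm wide (y) by 80 mm tall. Its two broad faces, 64 mm wide with a pale label, look along +x and -x. About 0.2 kg. Origin: centre of the underside, z up.
- jar: Squat white jar with a flat steel screw lid, 64 mm in diameter at the lid (body 62 mm), 75 mm tall with the lid (lid from 58 to 75 mm). About 0.3 kg. Origin: centre of the underside, z up.
- cup: Small grey plastic dosing cup, open at the top, 48 mm in diameter at the rim and somewhat narrower at the foot, 36 mm tall. About 0.03 kg. Origin: centre of the underside, z up to the mouth.
- brush: Scrubbing brush lying bristles down: dark wooden block 76 mm long (x) by 38 mm wide (y), from 16 to 34 mm height, over stiff white bristles (70 by 32 mm, 0 to 16 mm height). About 0.08 kg. Origin: centre of the underside of the bristles, x along its length, z up.
- mat: Fixed oblong cork mat lying on the table, 110 mm deep (x) by 280 mm long (y), 6 mm thick. Origin: centre of its underside. Its x points away from the robot (within 0.2 rad) and its y to the left; the left end is at y = +140 mm and the right end at y = -140 mm. A thing at an end has its centre 100 mm from the mat's centre, on the mat's long middle line.
- basket: Fixed open brown wicker basket, outside 130 mm (x) by 150 mm (y), 55 mm tall, walls 5 mm, inner floor 5 mm above the table, inner space 120 by 140 mm, empty. Origin: centre of its underside, x away from the robot (within 0.2 rad), y to the left.
- flask: Bystander, to be left where it is: small amber glass bottle with black cap, 44 mm in diameter, 107 mm tall. Origin: centre of the underside.
- tumbler: Bystander, to be left where it is: empty white ceramic tumbler, 72 mm in diameter at the rim, 90 mm tall. Origin: centre of the underside.
- tin: Bystander, to be left where it is: flat round metal tin, 92 mm in diameter, 42 mm tall, behind the mat and the basket. Origin: centre of the underside.
Things that resemble listed ones, but are neither listed nor needed, are in the scene too. Leave any pink or yellow look-alike of the brush alone.

How it is judged (in metres and radians):
At the end, for the whole second after the job is handed in: On the mat's middle line (18 mm): bottle 82-116 mm left, jar 82-116 mm right of the mat's centre, carton within 15 mm of it, square to 0.22 rad; cup on jar lid within 12 mm; brush on basket floor. All upright (0.12 rad), released, at rest; flask, tumbler, tin moved under 20 mm (y of bottle in the frame of mat between 0.082 and 0.116 m and x of bottle in the frame of mat between -0.018 and 0.018 m and z of bottle in the frame of mat between 0.002 and 0.01 m and y of carton in the frame of mat between -0.015 and 0.015 m and x of carton in the frame of mat between -0.018 and 0.018 m and z of carton in the frame of mat between 0.002 and 0.01 m and y of jar in the frame of mat between -0.116 and -0.082 m and x of jar in the frame of mat between -0.018 and 0.018 m and z of jar in the frame of mat between 0.002 and 0.01 m and angle between the y axis of carton and the y axis of mat, either way round below 0.22 rad and horizontal distance between cup and jar below 0.012 m and z of cup in the frame of mat between 0.077 and 0.085 m and x of brush in the frame of basket between -0.045 and 0.045 m and y of brush in the frame of basket between -0.055 and 0.055 m and z of brush in the frame of basket between 0 and 0.011 m and angle between each of bottle, carton, jar, cup, brush's own z axis and vertical below 0.12 rad and linear speed of each of bottle, carton, jar, cup, brush below 0.02 m/s and angular speed of each of bottle, carton, jar, cup, brush below 0.3 rad/s and distance of each of flask, tumbler, tin from where it was at the start of the episode below 0.02 m); the robot touches nothing.
It fails at once if a thing is knocked over or tipped (angle between any of bottle, carton, jar, cup, brush, flask, tumbler, tin's own z axis and vertical above 0.7 rad).
It fails at once if the flask, the tumbler or the tin is shifted by more than 20 mm (distance of any of flask, tumbler, tin from where it was at the start of the episode above 0.02 m).
It also fails if it takes over 120 s, if anything falls off the work surface, if the arm or the gripper's body presses on something with over 40 N, if the wrist force passes 120 N, or if a joint passes its speed limit or range.

### The arm

A 7-joint arm with a two-finger parallel gripper is mounted at the origin on the work surface. World frame = base frame: x ahead of the robot, y to its left, z up, the work surface at z = 0. Lengths are in mm, angles in rad, forces in N, time in s.
With the tool pointing down it reaches from about 350 to 900 mm from the base axis. Payload 19.9 kg.
Tool frame: the origin (TCP) lies midway between the tips of the shut fingers; the grasp point (between the pads) lies env.grasp_offset behind it (env.grasp_offset is the distance from the TCP to the grasp point, in mm); z points along the fingers, y is the line along which they close (so a half turn about z gives the same grasp; the last joint's range is limited). The gripper opens to 94 mm and grips with 3 to 60 N. Pads are 16 mm wide; open, the fingers measure 119 mm over their backs; the gripper's body (75 mm by 177 mm) begins 78 mm behind the grasp point.
Start: joints at [-1.339, 0.417, -0.01, 1.614, 0.005, 1.111, -0.053], TCP at [168.383, 601.869, 205.425] pointing down, gripper open.
Joint ranges: [-2.81, 2.81], [-0.39, 2.02], [-1.27, 1.25], [0.06, 2.57], [-1.19, 4.33], [0.19, 2], [-2.82, 2.82]. Speed limits (rad/s): [1.89, 1.89, 2.39, 2.39, 3.01, 3.01, 3.01].

### API

Orientations are given as a unit quaternion [w, x, y, z].
In Python, from workcell import env gives the robot as it stands.
- The arm moves only by the tool play_rows, never from a script. Its arguments are lists of equal length, an entry for each row: "travel": the shift along the tool's x, y, z as a fraction of full scale, a list of three; "rotation": the turn, a rotation vector about the tool's x, y, z as a fraction of full scale, a list of three. In form: {"travel": [[tx, ty, tz], ...], "rotation": [[rx, ry, rz], ...]}. A call has 1 to 12 rows; each row shifts and turns the commanded pose from where the row before left it, along the tool's axes as they then stand; what a row does not reach is not made up. Full scale, the value 1, is 150 mm for a shift and pi/2 rad for a turn. A row lasts 1/12 s, in which the tool goes at most 41.7 mm and 7.16 degrees, less where a joint would pass 70% of its speed; a pose out of reach is approached as far as the arm can. A call with a number of a shift or a turn outside -1 to 1 is refused whole. A call with a gripper value outside its range is refused whole. "fingers" is the opening, from -1 (shut) to 1 (fully open), set as the call begins (left out, the last holds). The fingers move at their own pace and stop on an object; "grip_force" is the grip in N (left out, the last holds). Time passes only in rows, so rows that do not move let the fingers close. It gives the time, the measured TCP pose, the force, the opening and the grip force at its end, in the units of the state.
- env.get_state(): the state, without advancing time (a new reading comes with each control period).
- env.snapshot(name): name is "side" or "top" or "wrist"; returns the picture (480x640x3 uint8, red, green, blue); there is no depth.
- env.camera_model(name): a dict with "mtx" (3x3 intrinsics, pixels), "R" (3x3) and "t" (3): a world point X has camera coordinates R X + t. Camera axes: x right, y down, z forward; pixel columns grow to the right and rows downward; lengths in mm; the calibration is good to about 2 mm. A picture is of the moment at which its call begins: read the wrist's pose just before it. camera_model takes no time and is no camera call; for the wrist camera it gives the pose at the moment of the call.
- env.close_job(): hands the job in; it is judged then, once.
The state is a dict: "t": time; "q": joint angles; "dq": joint speeds; "effort": joint torques, N m; "eef_pos": TCP position; "ee_rot": TCP orientation; "contact_force": force on the tool from outside, world axes, zero at the start; "wrist_torque": the same for the moment, N m; "gripper_width": finger opening in mm; "finger_force": force on a finger pad.
Only numpy, scipy, OpenCV 4.12 (cv2) and the standard library are available. Lean on these libraries where they do the work, as an engineer would, in place of code of your own. Each camera call takes 0.05 s, during which the arm holds its last target. There are 200 camera calls.

## Working session

There is one attempt and no reset: what is moved stays moved. The work goes in short steps, Python scripts to look and compute and a tool call to move; the robot and the scene stay as the last step left them, time stands still between calls to the robot, and variables do not carry over. Pictures are saved under pics/ and viewed, at most 14 in all, crops included, and the job is handed in when it is done.

Besides the shell and the picture viewer there is one more tool, called after "Emit:" as name(argument=value, ...) on one line, values as JSON. play_rows: Moves the arm, as the interface text tells. Its arguments: {"type":"object","properties":{"travel":{"type":"array","items":{"type":"array","items":{"type":"number"}}},"rotation":{"type":"array","items":{"type":"array","items":{"type":"number"}}},"fingers":{"type":"number"},"grip_force":{"type":"number"}},"required":["travel","rotation"]}

```bash
mkdir -p pics; ls; python3 - <<'E'
from workcell import env
import cv2
s=env.get_state();print(s, env.grasp_offset)
for n in("top","side"):
    cv2.imwrite(f"pics/{n}0.png",env.snapshot(n)[:,:,::-1]); m=env.camera_model(n); print(n,m)
E
```

```text
pics
{'t': 0.0, 'q': array([-1.33947069,  0.41797416, -0.01031439,  1.61416273,  0.00469242,
        1.1106808 , -0.05301278]), 'dq': array([-1.80587349e-04, -2.03229427e-04, -2.64470721e-04,  1.48259504e-05,
        5.21520565e-04, -1.78518289e-04,  8.40034202e-04]), 'effort': array([ 1.19490919e-04, -8.51282001e+01,  6.38635140e-01, -4.25975347e+01,
       -4.88407665e-02,  1.88488589e-02,  1.62363999e-04]), 'eef_pos': array([168.31253862, 601.52793132, 204.82991985]), 'ee_rot': array([-4.24201554e-05,  1.35988893e-01,  9.90710180e-01, -5.99023520e-04]), 'contact_force': array([0.10983431, 0.41624204, 0.09991827]), 'wrist_torque': array([-0.02461286,  0.01048316, -0.03437914]), 'finger_force': 0.0, 'gripper_width': 94.10026782263718} 18.8
top {'mtx': array([[477.27846793,   0.        , 315.46734699],
       [  0.        , 477.27846793, 244.38041264],
       [  0.        ,   0.        ,   1.        ]]), 'R': array([[-0.00404273, -0.99954215, -0.02998572],
       [-0.99019794,  0.00818779, -0.139431  ],
       [ 0.13961268,  0.02912812, -0.98977768]]), 't': array([ 19.63933062, 517.35909764, 975.46730575])}
side {'mtx': array([[508.81121183,   0.        , 319.29422503],
       [  0.        , 508.81121183, 235.25291104],
       [  0.        ,   0.        ,   1.        ]]), 'R': array([[ 0.90105235, -0.4337016 ,  0.00275462],
       [-0.29667594, -0.6209778 , -0.72551359],
       [ 0.31636696,  0.65290849, -0.68820233]]), 't': array([-465.72573211,  187.0541947 ,  947.02066775])}
```

View pics/top0.png

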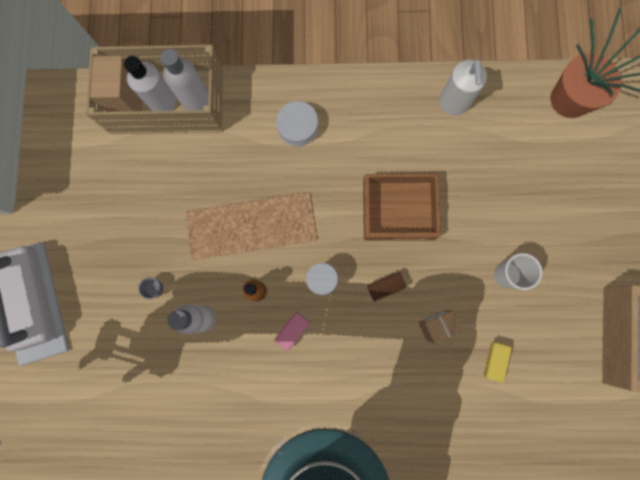

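View pics/side0.png

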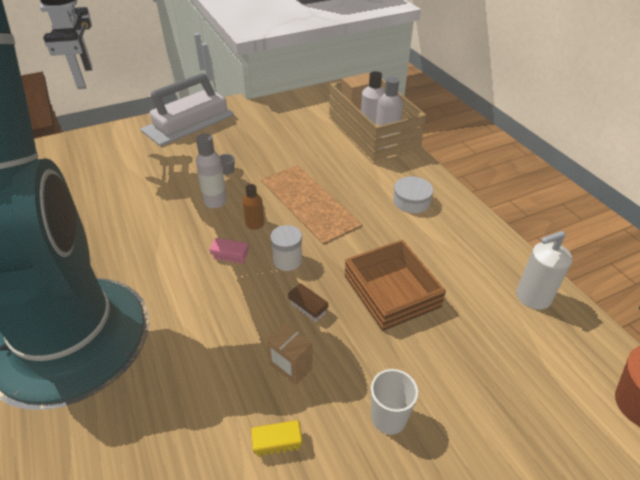

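Candidates in the top view:
- **Bottle:** (190,320), grey cap. Look-alikes are the crate bottles (150,85) and (185,80), and the pump bottle (462,87).
- **Carton:** (440,325). The look-alike is the crate box (110,80).
- **Jar:** (322,278), versus the tin (298,123) and the tumbler (520,272).
- **Cup:** (150,288).
- **Brush:** dark one at (386,286), versus pink (292,331) and yellow (498,362).

I'll check these choices in close crops.

```bash
python3 - <<'E'
import cv2
def crop(src,dst,x0,y0,x1,y1,k):
    im=cv2.imread(f"pics/{src}.png")[y0:y1,x0:x1]
    im=cv2.resize(im,None,fx=k,fy=k,interpolation=cv2.INTER_CUBIC)
    for x in range((x0+19)//20*20,x1,20): cv2.putText(im,str(x),((x-x0)*k,8),0,.33,(0,0,255),1); cv2.line(im,((x-x0)*k,10),((x-x0)*k,16),(0,0,255),1)
    for y in range((y0+19)//20*20,y1,20): cv2.putText(im,str(y),(0,(y-y0)*k+4),0,.33,(0,0,255),1);cv2.line(im,(24,(y-y0)*k),(30,(y-y0)*k),(0,0,255),1)
    cv2.imwrite(f"pics/{dst}.png",im)
crop("top0","cA",130,185,345,345,3.7.__int__() if 0 else 3)
crop("top0","cB",300,165,500,345,3) if 0 else crop("top0","cB",300,160,560,350,3)
crop("side0","cC",190,125,450,325,3)
crop("side0","cD",230,220,450,420,3)
E
```

```text
(no output)
```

View pics/cA.png

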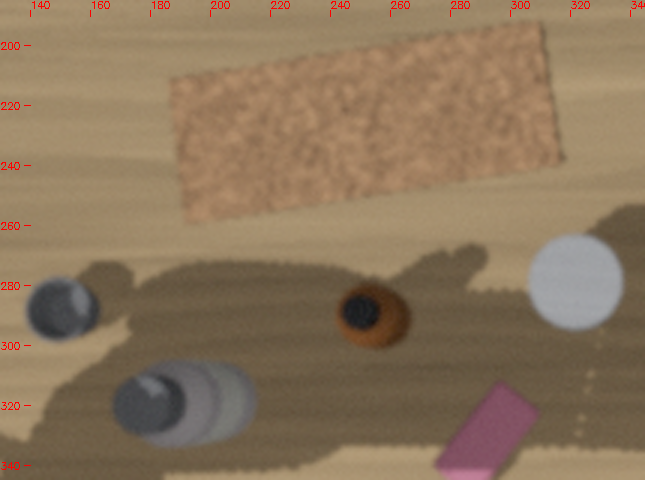

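View pics/cB.png

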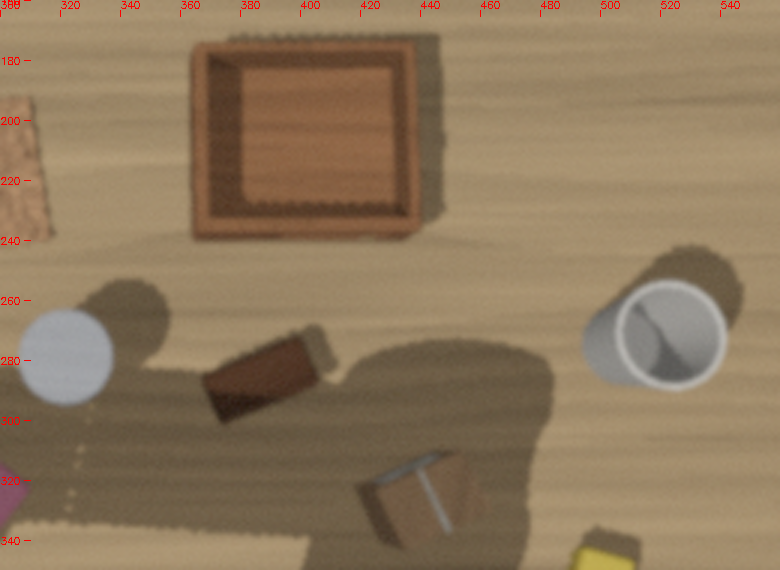

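View pics/cC.png

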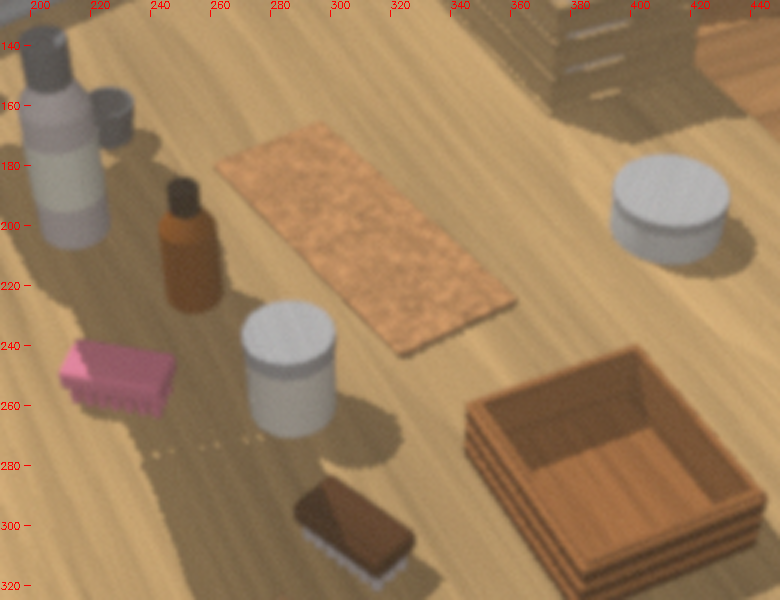

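View pics/cD.png

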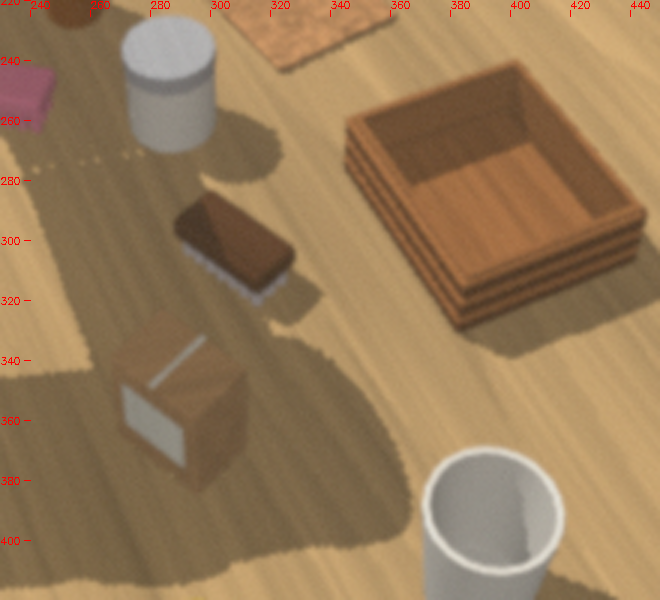

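The crops confirm the choices: the grey-capped bottle, the dark brush with white bristles, and the carton with label and tape. Next I triangulate from both views.

```bash
cat > h.py <<'E'
import numpy as np, cv2
from workcell import env
def P(n): m=env.camera_model(n); return m["mtx"]@np.c_[m["R"],m["t"]]
def tri(a,b,A="top",B="side"):
    X=cv2.triangulatePoints(P(A),P(B),np.array(a,float).reshape(2,1),np.array(b,float).reshape(2,1))[:,0]; return X[:3]/X[3]
def at(n,p,z):
    m=env.camera_model(n); d=m["R"].T@np.linalg.solve(m["mtx"],[*p,1]); c=-m["R"].T@m["t"]; return c+d*(z-c[2])/d[2]
def pr(n,X):
    x=P(n)@[*X,1]; return x[:2]/x[2]
E
python3 - <<'E'
from h import *
np.set_printoptions(precision=1,suppress=True)
A=lambda u,v:(130+u/3,185+v/3); B=lambda u,v:(300+u/3,160+v/3); C=lambda u,v:(190+u/3,125+v/3); D=lambda u,v:(230+u/3,220+v/3)
pts={"matNL":(A(190,224),C(215,164),6),"matFL":(A(170,78),C(318,122),6),"matFR":(A(541,22),C(517,300),6),"matNR":(A(565,161),C(403,357),6),
"jar":(A(576,282),C(289,332),75),"cup":(A(62,310),C(111,100),36),"bottle":(A(146,405),C(46,36),180),"flask":(A(361,311),C(184,183),107),
"brL":(B(203,377),D(210,193),34),"brF":(B(299,335),D(295,250),34),"brR":(B(319,380),D(260,282),34),"brN":(B(221,423),D(176,224),34),
"carton":(B(434,501),D(177.5,362),80),"tapeF":(B(418,470),D(205,337),80),"tapeN":(B(450,532),D(150,387),80),
"bkNL":(B(193,237),D(347,120),55),"bkFL":(B(193,45),D(517,62),55),"bkFR":(B(414,45),D(643,215),55),"bkNR":(B(418,235),D(463,292),55),"tumb":(B(671,335),D(493,510),90)}
for k,(a,b,z) in pts.items():
    X=tri(a,b); print(k,X,"at z:",at("top",a,z)[:2],at("side",b,z)[:2])
print("fl",[at("top",B(*p),5)[:2] for p in((242,67),(393,67),(397,201),(243,201))])
print("tin",at("top",(298,123),42), "bottleBase side",at("side",C(72,235),0))
E
```

```text
matNL [491.4 285.    6.2] at z: [490.2 285.3] [492.5 284.9]
matFL [597.8 304.9   4. ] at z: [599.2 303.8] [595.  302.6]
matFR [639.4  28.2   4.5] at z: [638.6  28.3] [638.8  26.7]
matNR [534.7  11.1   3.1] at z: [534.4  11. ] [533.2   8.5]
jar [442.3   2.2  73.8] at z: [441.4   2.4] [442.6   0.8]
cup [428.9 363.5  40.3] at z: [426.5 365.8] [432.6 369. ]
bottle [364.  256.8 182.9] at z: [362.4 258.1] [366.2 261. ]
flask [421.5 141.3 110.7] at z: [421.2 142.1] [423.3 145.8]
brL [429.9 -92.9  28.2] at z: [429.6 -92.4] [427.9 -97.6]
brF [ 458.8 -160.5   29.3] at z: [ 458.6 -159.9] [ 456.8 -163.9]
brR [ 427.5 -173.7   29.3] at z: [ 427.1 -172.9] [ 426.1 -177.1]
brN [ 399.  -105.4   25.9] at z: [ 397.7 -104.3] [ 397.6 -112. ]
carton [ 345.7 -238.5   78.8] at z: [ 345.3 -238.1] [ 345.9 -239.4]
tapeF [ 366.2 -229.2   78. ] at z: [ 365.4 -228.5] [ 366.4 -230.7]
tapeN [ 325.7 -247.7   79.9] at z: [ 325.4 -247.6] [ 325.9 -247.9]
bkNL [530.1 -87.6  46.5] at z: [525.3 -85.7] [529.2 -95.3]
bkFL [666.1 -89.3  45.9] at z: [662.4 -88.2] [661.1 -97. ]
bkFR [ 661.9 -244.4   49.2] at z: [ 660.4 -243.1] [ 657.9 -248. ]
bkNR [ 528.8 -243.7   44.1] at z: [ 525.4 -240.5] [ 525.3 -250.8]
tumb [ 452.6 -395.3   87.5] at z: [ 452.4 -394.3] [ 451.7 -396.4]
fl [array([ 659.7, -127.9]), array([ 658.4, -238.8]), array([ 558.1, -237.9]), array([ 559.2, -126.3])]
tin [785.4  53.5  42. ] bottleBase side [357.6 254.2   0. ]
```

Emit:
play_rows(travel=[[-0.157,-0.187,0],[-0.157,-0.187,0],[-0.157,-0.187,0],[-0.157,-0.187,0],[-0.157,-0.187,0],[-0.157,-0.187,0],[-0.157,-0.187,0],[-0.157,-0.187,0],[-0.157,-0.187,0],[-0.157,-0.187,0],[-0.157,-0.187,0],[-0.157,-0.187,0]], rotation=[[0,0,0],[0,0,0],[0,0,0],[0,0,0],[0,0,0],[0,0,0],[0,0,0],[0,0,0],[0,0,0],[0,0,0],[0,0,0],[0,0,0]], fingers=1, grip_force=20)

```text
t: 1.1
eef_pos: [350.0, 199.8, 205.5]
ee_rot: [-0.0, 0.136, 0.991, 0.0]
contact_force: [1.2, -0.1, 0.4]
gripper_width: 93.8
finger_force: 0.0
```

Emit:
play_rows(travel=[[0,0,0],[0,0,0],[0,0,0],[0,0,0],[0,0,0],[0,0,0],[0,0,0],[0,0,0],[0,0,0],[0,0,0],[0,0,0]], rotation=[[0,0,0.073],[0,0,0.073],[0,0,0.073],[0,0,0.073],[0,0,0.073],[0,0,0.073],[0,0,0.073],[0,0,0.073],[0,0,0.073],[0,0,0.073],[0,0,0]])

```text
t: 2.02
eef_pos: [349.7, 201.5, 205.3]
ee_rot: [-0.0, 0.654, 0.757, -0.0]
contact_force: [-0.7, 1.0, 0.4]
gripper_width: 94.0
finger_force: 0.0
```

```bash
cat >> h.py <<'E'
def go(x,y,z,a=None):
    "units (tool axes, after nothing turned) still to go to TCP x,y,z and tool-y heading a"
    from scipy.spatial.transform import Rotation as Ro
    s=env.get_state(); R=Ro.from_quat(s["ee_rot"],scalar_first=True).as_matrix()
    al=np.arctan2(R[1,1],R[0,1]); d=R.T@(np.array([x,y,z])-s["eef_pos"])/150
    tilt=R.T@np.cross(R[:,2],[0,0,-1.])/(np.pi/2)
    print("t%.1f"%s["t"],"pos",s["eef_pos"].round(1),"head %.3f"%al,"w %.1f"%s["gripper_width"],"F",s["contact_force"].round(1))
    print("travel",d.round(3),"rows",round(np.linalg.norm(d)/.278,1),"tilt",tilt[:2].round(4),"rz",None if a is None else round(((al-a+np.pi/2)%np.pi-np.pi/2)/(np.pi/2),4))
E
python3 -c "
from h import *
go(442,2,120,.152)"
```

```text
t2.0 pos [349.7 201.5 205.3] head 0.145 w 94.0 F [-0.7  1.   0.4]
travel [-1.405  0.417  0.569] rows 5.7 tilt [-0.0002  0.0002] rz -0.0044
```

Emit:
play_rows(travel=[[-0.234,0.07,0],[-0.234,0.07,0],[-0.234,0.07,0],[-0.234,0.07,0],[-0.234,0.07,0],[-0.234,0.07,0],[0,0,0.19],[0,0,0.19],[0,0,0.19],[0,0,0],[0,0,0],[0,0,0]], rotation=[[0,0,0],[0,0,0],[0,0,0],[0,0,0],[0,0,0],[0,0,0],[0,0,0],[0,0,0],[0,0,0],[0,0,0],[0,0,0],[0,0,0]])

```text
t: 3.02
eef_pos: [444.5, 2.9, 121.3]
ee_rot: [0.0, 0.651, 0.759, 0.0]
contact_force: [0.3, 0.8, -0.0]
gripper_width: 93.5
finger_force: 0.0
```

```bash
python3 -c "
from h import *
go(442,2,47,.152)
cv2.imwrite('pics/w1.png',env.snapshot('wrist')[:,:,::-1])
print(pr('wrist',[442,2,75]),pr('wrist',[428.5,-133,34]))
"
```

```text
t3.0 pos [444.5   2.9 121.3] head 0.153 w 93.5 F [ 0.3  0.8 -0. ]
travel [-0.003 -0.018  0.495] rows 1.8 tilt [0.0006 0.0001] rz 0.0007
[315.17829434 263.78689937] [278.84269813 386.45788279]
```

View pics/w1.png

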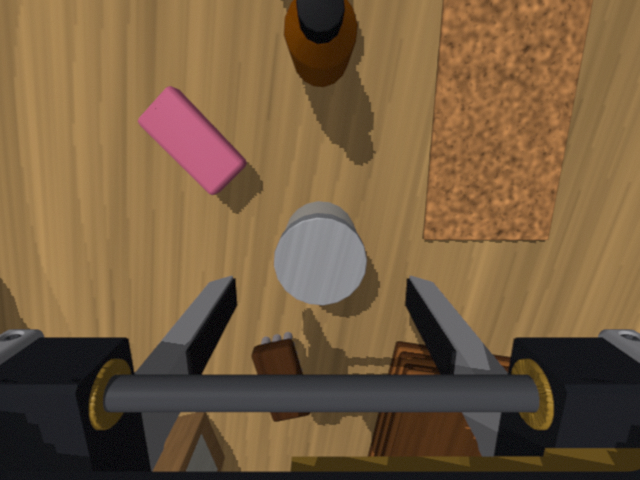

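The wrist view shows the jar lid at (320,259), where I predicted (315,264). It sits centred between the fingers with clear space around it, so I grasp.

Emit:
play_rows(travel=[[0,-0.01,0.165],[0,0,0.165],[0,0,0.165],[0,0,0],[0,0,0]], rotation=[[0,0,0],[0,0,0],[0,0,0],[0,0,0],[0,0,0]])

```text
t: 3.48
eef_pos: [442.6, 2.6, 46.6]
ee_rot: [-0.0, 0.651, 0.759, -0.0]
contact_force: [0.1, -0.1, 0.5]
gripper_width: 93.9
finger_force: 0.0
```

Emit:
play_rows(travel=[[0,0,0],[0,0,0],[0,0,0],[0,0,0],[0,0,0],[0,0,0],[0,0,0],[0,0,0]], rotation=[[0,0,0],[0,0,0],[0,0,0],[0,0,0],[0,0,0],[0,0,0],[0,0,0],[0,0,0]], fingers=-1, grip_force=20)

```text
t: 4.15
eef_pos: [442.9, 2.8, 46.3]
ee_rot: [0.0, 0.652, 0.759, 0.0]
contact_force: [-0.1, 1.8, 10.3]
gripper_width: 63.5
finger_force: 20.0
```

```bash
python3 -c "
from h import *
go(580.6,57.7,90,.152)
print(env.get_state()['finger_force'])"
```

```text
t4.2 pos [442.9   2.8  46.3] head 0.151 w 63.5 F [-0.1  1.8 10.3]
travel [ 0.223  0.963 -0.291] rows 3.7 tilt [ 0.0006 -0.0001] rz -0.0003
20.00134438276291
```

Emit:
play_rows(travel=[[0,0,-0.15],[0,0,-0.15],[0.045,0.193,0],[0.045,0.193,0],[0.045,0.193,0],[0.045,0.193,0],[0.045,0.193,0],[0,0,0],[0,0,0]], rotation=[[0,0,0],[0,0,0],[0,0,0],[0,0,0],[0,0,0],[0,0,0],[0,0,0],[0,0,0],[0,0,0]])

```text
t: 4.9
eef_pos: [580.7, 58.2, 90.0]
ee_rot: [-0.0, 0.651, 0.759, -0.001]
contact_force: [-0.9, 0.1, -2.8]
gripper_width: 63.5
finger_force: 20.0
```

```bash
python3 -c "
from h import *
go(580.6,57.7,54.5,.152)
print(env.get_state()['finger_force'])"
```

```text
t4.9 pos [580.7  58.2  90. ] head 0.152 w 63.5 F [-0.9  0.1 -2.8]
travel [-0.003 -0.001  0.237] rows 0.9 tilt [-0.0006  0.0004] rz 0.0001
19.999488294124603
```

Emit:
play_rows(travel=[[0,0,0.1],[0,0,0.1],[0,0,0.03],[0,0,0.012],[0,0,0.007],[0,0,0],[0,0,0]], rotation=[[0,0,0],[0,0,0],[0,0,0],[0,0,0],[0,0,0],[0,0,0],[0,0,0]])

```text
t: 5.48
eef_pos: [580.7, 57.8, 54.1]
ee_rot: [0.0, 0.652, 0.759, 0.0]
contact_force: [0.2, 0.9, -2.7]
gripper_width: 63.5
finger_force: 20.0
```

```bash
python3 -c "
from h import *
go(580.6,57.7,52.3,.152)"
```

```text
t5.5 pos [580.7  57.8  54.1] head 0.151 w 63.5 F [ 0.2  0.9 -2.7]
travel [-0.001 -0.     0.012] rows 0.0 tilt [0.0005 0.    ] rz -0.0005
```

Emit:
play_rows(travel=[[0,0,0.007],[0,0,0.006],[0,0,0],[0,0,0]], rotation=[[0,0,0],[0,0,0],[0,0,0],[0,0,0]])

```text
t: 5.82
eef_pos: [580.8, 57.9, 52.3]
ee_rot: [0.0, 0.652, 0.759, 0.0]
contact_force: [-2.3, -1.3, 8.5]
gripper_width: 63.7
finger_force: 20.0
```

Emit:
play_rows(travel=[[0,0,0],[0,0,0],[0,0,0],[0,0,0],[0,0,0],[0,0,-0.2],[0,0,-0.25],[0,0,-0.25],[0,0,-0.25],[0,0,0],[0,0,0]], rotation=[[0,0,0],[0,0,0],[0,0,0],[0,0,0],[0,0,0],[0,0,0],[0,0,0],[0,0,0],[0,0,0],[0,0,0],[0,0,0]], fingers=1)

```text
t: 6.73
eef_pos: [581.3, 58.1, 195.9]
ee_rot: [0.001, 0.652, 0.759, 0.002]
contact_force: [-1.6, 0.4, -1.2]
gripper_width: 94.3
finger_force: 0.0
```

```bash
python3 -c "
from h import *
go(429,366,180,.152)"
```

```text
t6.7 pos [581.3  58.1 195.9] head 0.151 w 94.3 F [-1.6  0.4 -1.2]
travel [ 2.183 -0.694  0.105] rows 8.2 tilt [ 0.0023 -0.0004] rz -0.0003
```

Emit:
play_rows(travel=[[0.243,-0.077,0],[0.243,-0.077,0],[0.243,-0.077,0],[0.243,-0.077,0],[0.243,-0.077,0],[0.243,-0.077,0],[0.243,-0.077,0],[0.243,-0.077,0],[0.243,-0.077,0],[0,0,0.25],[0,0,0.25],[0,0,0]], rotation=[[0,0,0],[0,0,0],[0,0,0],[0,0,0],[0,0,0],[0,0,0],[0,0,0],[0,0,0],[0,0,0],[0,0,0],[0,0,0],[0,0,0]])

```text
t: 7.73
eef_pos: [424.7, 364.3, 112.2]
ee_rot: [-0.0, 0.651, 0.759, -0.005]
contact_force: [-0.4, -1.0, -1.6]
gripper_width: 94.2
finger_force: 0.0
```

```bash
python3 -c "
from h import *
go(429,366,7,.152)
cv2.imwrite('pics/w2.png',env.snapshot('wrist')[:,:,::-1])
print(pr('wrist',[429,366,36]),at('wrist',(320,260),36))
m=env.camera_model('wrist');import pickle;pickle.dump(m,open('w2.pkl','wb'))
"
```

```text
t7.7 pos [424.7 364.3 112.2] head 0.153 w 94.2 F [-0.4 -1.  -1.6]
travel [0.011 0.036 0.701] rows 2.5 tilt [-0.0049  0.004 ] rz 0.0004
[323.88752097 247.18903283] [427.5947679 355.1651094  36.       ]
```

View pics/w2.png

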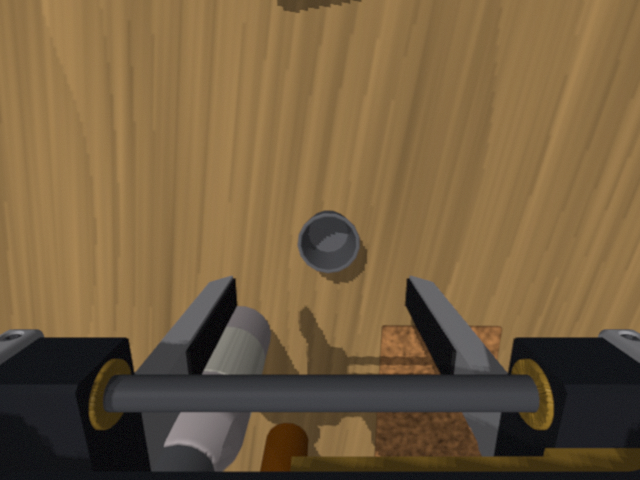

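The cup rim is centred at (329,242), predicted (324,247), and nothing is in the way of the fingers.

```bash
python3 -c "
from h import *
import pickle
m=pickle.load(open('w2.pkl','rb'))
env.camera_model=lambda n:m
X=at('wrist',(329,242),36);print(X)
Y=at('wrist',(329,242),30);print(Y)
go(X[0],X[1],8,.152)
"
```

```text
[432.25859595 370.7379743   36.        ]
[432.63272756 369.03423086  30.        ]
t7.8 pos [426.3 364.7 115.7] head 0.151 w 94.1 F [ 0.7 -1.2 -0.1]
travel [0.037 0.049 0.718] rows 2.6 tilt [-0.0035  0.0031] rz -0.0004
```

Emit:
play_rows(travel=[[0.02,0.03,0.1],[0,0,0.1],[0,0,0.1],[0,0,0],[0,0,0],[0,0,0]], rotation=[[0,0,0],[0,0,0],[0,0,0],[0,0,0],[0,0,0],[0,0,0]])

```text
t: 8.28
eef_pos: [433.0, 370.4, 75.7]
ee_rot: [0.0, 0.652, 0.758, 0.001]
contact_force: [0.7, 0.9, -0.4]
gripper_width: 93.8
finger_force: 0.0
```

```bash
python3 -c "
from h import *
go(431,369,8,.152)
m=env.camera_model('wrist')
im=env.snapshot('wrist')[:,:,::-1]
cv2.imwrite('pics/w3.png',im[100:400,200:450])
print(pr('wrist',[431,369,36])-[200,100],'0-plane',pr('wrist',[431,369,0])-[200,100])
import pickle;pickle.dump(m,open('w2.pkl','wb'))"
```

```text
t8.3 pos [433.  370.4  75.7] head 0.151 w 93.8 F [ 0.7  0.9 -0.4]
travel [-0.008 -0.015  0.451] rows 1.6 tilt [ 0.0008 -0.0006] rz -0.0008
[116.16124141 168.11102795] 0-plane [116.69862467 151.89283707]
```

View pics/w3.png

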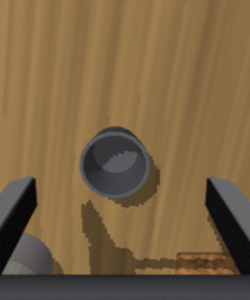

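The rim is at crop (115,165), predicted (116,168), so the cup is at about (430.5,370).

Emit:
play_rows(travel=[[0,-0.015,0.15],[0,0,0.15],[0,0,0.15],[0,0,0],[0,0,0]], rotation=[[0,0,0],[0,0,0],[0,0,0],[0,0,0],[0,0,0]])

```text
t: 8.75
eef_pos: [430.1, 369.6, 7.0]
ee_rot: [0.0, 0.652, 0.758, -0.0]
contact_force: [-0.1, -0.4, 0.7]
gripper_width: 94.1
finger_force: 0.0
```

Emit:
play_rows(travel=[[0,0,0],[0,0,0],[0,0,0],[0,0,0],[0,0,0],[0,0,0],[0,0,0],[0,0,0],[0,0,0],[0,0,0]], rotation=[[0,0,0],[0,0,0],[0,0,0],[0,0,0],[0,0,0],[0,0,0],[0,0,0],[0,0,0],[0,0,0],[0,0,0]], fingers=-1, grip_force=8)

```text
t: 9.58
eef_pos: [430.0, 369.8, 6.4]
ee_rot: [0.0, 0.652, 0.759, -0.0]
contact_force: [0.1, -0.8, 1.9]
gripper_width: 46.0
finger_force: 8.0
```

```bash
python3 -c "
from h import *
go(580.6,57.7,140,.152);print(env.get_state()['finger_force'])"
```

```text
t9.6 pos [430.  369.8   6.4] head 0.151 w 46.0 F [ 0.1 -0.8  1.9]
travel [-2.208  0.679 -0.89 ] rows 8.9 tilt [-0.      0.0001] rz -0.0005
8.00005497480015
```

Emit:
play_rows(travel=[[0,0,-0.1],[0,0,-0.2],[0,0,-0.2],[0,0,-0.2],[0,0,-0.19],[0,0,0],[0,0,0]], rotation=[[0,0,0],[0,0,0],[0,0,0],[0,0,0],[0,0,0],[0,0,0],[0,0,0]])

```text
t: 10.17
eef_pos: [430.4, 370.3, 141.1]
ee_rot: [-0.0, 0.652, 0.759, 0.001]
contact_force: [-0.3, -0.8, -1.1]
gripper_width: 46.2
finger_force: 8.0
```

Emit:
play_rows(travel=[[-0.2,0.062,0],[-0.2,0.062,0],[-0.2,0.062,0],[-0.2,0.062,0],[-0.2,0.062,0],[-0.2,0.062,0],[-0.2,0.062,0],[-0.2,0.062,0],[-0.2,0.062,0],[-0.2,0.062,0],[-0.2,0.06,0],[0,0,0]], rotation=[[0,0,0],[0,0,0],[0,0,0],[0,0,0],[0,0,0],[0,0,0],[0,0,0],[0,0,0],[0,0,0],[0,0,0],[0,0,0],[0,0,0]])

```text
t: 11.17
eef_pos: [581.6, 52.3, 138.7]
ee_rot: [0.001, 0.654, 0.756, -0.001]
contact_force: [-0.4, -0.5, -0.4]
gripper_width: 45.9
finger_force: 8.0
```

Emit:
play_rows(travel=[[0,0,0],[0,0,0],[0,0,0]], rotation=[[0,0,0],[0,0,0],[0,0,0]])

```text
t: 11.42
eef_pos: [579.9, 60.1, 139.1]
ee_rot: [-0.001, 0.651, 0.759, -0.0]
contact_force: [-0.5, 0.3, -0.1]
gripper_width: 46.2
finger_force: 8.0
```

```bash
python3 -c "
from h import *
go(580.8,57.9,88.5,.152);print(env.get_state()['finger_force'])
cv2.imwrite('pics/w4.png',env.snapshot('wrist')[:,:,::-1])
a=cv2.imread('pics/w4.png')[120:460,140:480]
b=env.snapshot('top')[:,:,::-1]; cv2.imwrite('pics/t4.png',b); b=b[180:300,180:350]
b=cv2.resize(b,None,fx=2.5,fy=2.5); b=cv2.copyMakeBorder(b,0,40,0,0,0)
cv2.imwrite('pics/c4.png',np.hstack([a,b]))"
```

```text
t11.4 pos [579.9  60.1 139.1] head 0.153 w 46.2 F [-0.5  0.3 -0.1]
travel [-0.015  0.004  0.338] rows 1.2 tilt [-0.0008 -0.0001] rz 0.0005
7.999931206722977
```

View pics/c4.png

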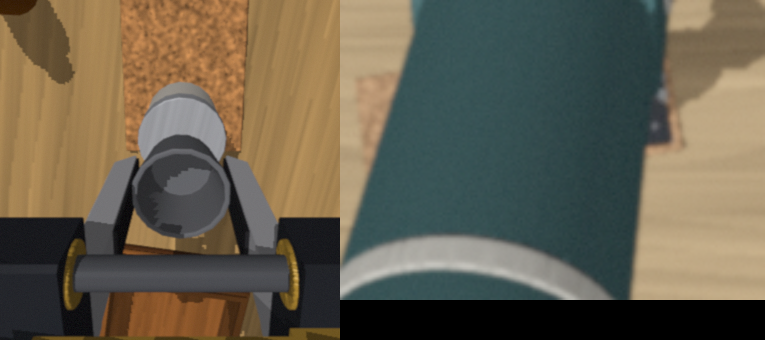

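The cup is held upright and lined up sideways with the lid. The lid centre is at about (322,260) in the full wrist picture.

```bash
python3 -c "
from h import *
print(at('wrist',(322,260.5),81),at('wrist',(321,313),39+120-7-3) )
print('lid left,right,top',at('wrist',(278,258),81),at('wrist',(367,258),81),at('wrist',(322,217),81))
X=at('wrist',(322,260.5),81)
go(580.8,57.9,88.5)"
```

```text
[582.17742032  57.98824694  81.        ] [582.45521959  51.4836445  149.        ]
lid left,right,top [550.65002668  55.04827983  81.        ] [613.82773284  64.78268182  81.        ] [577.29617145  89.51727711  81.        ]
t11.5 pos [580.1  60.1 139.6] head 0.153 w 46.2 F [ 0.4 -0.7 -0.4]
travel [-0.015  0.002  0.341] rows 1.2 tilt [-0.0003 -0.0001] rz None
```

Emit:
play_rows(travel=[[-0.008,0.006,0.1],[0,0,0.1],[0,0,0.08],[0,0,0.04],[0,0,0.015],[0,0,0.006],[0,0,0],[0,0,0]], rotation=[[0,0,0],[0,0,0],[0,0,0],[0,0,0],[0,0,0],[0,0,0],[0,0,0],[0,0,0]])

```text
t: 12.18
eef_pos: [582.0, 57.9, 89.4]
ee_rot: [0.0, 0.652, 0.759, 0.0]
contact_force: [-0.3, 1.1, 0.4]
gripper_width: 46.0
finger_force: 8.0
```

```bash
python3 -c "
from h import *
go(581.5,58.5,87.4)"
```

```text
t12.2 pos [582.   57.9  89.4] head 0.151 w 46.0 F [-0.3  1.1  0.4]
travel [ 0.004 -0.002  0.013] rows 0.1 tilt [0.0005 0.    ] rz None
```

Emit:
play_rows(travel=[[0,0,0.006],[0,0,0.006],[0,0,0],[0,0,0]], rotation=[[0,0,0],[0,0,0],[0,0,0],[0,0,0]])

```text
t: 12.52
eef_pos: [581.9, 57.9, 87.4]
ee_rot: [0.0, 0.652, 0.759, 0.0]
contact_force: [-0.0, -0.3, 4.4]
gripper_width: 46.4
finger_force: 8.0
```

Emit:
play_rows(travel=[[0,0,0],[0,0,0],[0,0,0],[0,0,0],[0,0,0],[0,0,0],[0,0,-0.1],[0,0,-0.2],[0,0,-0.25],[0,0,-0.25],[0,0,0],[0,0,0]], rotation=[[0,0,0],[0,0,0],[0,0,0],[0,0,0],[0,0,0],[0,0,0],[0,0,0],[0,0,0],[0,0,0],[0,0,0],[0,0,0],[0,0,0]], fingers=1)

```text
t: 13.52
eef_pos: [582.5, 58.0, 208.9]
ee_rot: [0.001, 0.652, 0.759, 0.002]
contact_force: [0.2, -0.2, -0.7]
gripper_width: 93.9
finger_force: 0.0
```

```bash
python3 -c "
from h import *
go(345.7,-238.5,200,.43)"
```

```text
t13.5 pos [582.5  58.  208.9] head 0.151 w 93.9 F [ 0.2 -0.2 -0.7]
travel [-1.716 -1.859  0.052] rows 9.1 tilt [ 0.0023 -0.0003] rz -0.1773
```

Emit:
play_rows(travel=[[-0.172,-0.186,0],[-0.172,-0.186,0],[-0.172,-0.186,0],[-0.172,-0.186,0],[-0.172,-0.186,0],[-0.172,-0.186,0],[-0.172,-0.186,0],[-0.172,-0.186,0],[-0.172,-0.186,0],[-0.168,-0.185,0],[0,0,0]], rotation=[[0,0,0],[0,0,0],[0,0,0],[0,0,0],[0,0,0],[0,0,0],[0,0,0],[0,0,0],[0,0,0],[0,0,0],[0,0,0]])

```text
t: 14.43
eef_pos: [340.4, -242.6, 206.4]
ee_rot: [-0.0, 0.654, 0.756, -0.0]
contact_force: [0.6, -0.5, -0.3]
gripper_width: 94.0
finger_force: 0.0
```

Emit:
play_rows(travel=[[0,0,0],[0,0,0],[0,0,0],[0,0,0.2],[0,0,0.2],[0,0,0.1],[0,0,0],[0,0,0]], rotation=[[0,0,-0.059],[0,0,-0.059],[0,0,-0.059],[0,0,0],[0,0,0],[0,0,0],[0,0,0],[0,0,0]])

```text
t: 15.1
eef_pos: [344.0, -238.6, 131.5]
ee_rot: [-0.001, 0.54, 0.841, -0.001]
contact_force: [0.3, -1.2, -0.4]
gripper_width: 93.8
finger_force: 0.0
```

```bash
python3 -c "
from h import *
go(345.7,-238.5,31,.43)
print([pr('wrist',[345.7+20*c+32*s*-1,-238.5+0,80]).round() for c,s in ((0,0),)],pr('wrist',[366.2,-229.2,80]),pr('wrist',[325.7,-247.7,80]))
cv2.imwrite('pics/w5.png',env.snapshot('wrist')[:,:,::-1])
b=env.snapshot('top')[:,:,::-1]; b=cv2.resize(b[180:270,180:350],None,fx=2,fy=2);s=env.snapshot('side')[:,:,::-1]; s=cv2.resize(s[120:270,250:400],None,fx=2,fy=2)
a=cv2.imread('pics/w5.png')[120:420,140:500]
cv2.imwrite('pics/c5.png',np.vstack([np.hstack([a,s]),cv2.copyMakeBorder(b,0,0,0,660-340,0)]))"
```

```text
t15.1 pos [ 344.  -238.6  131.5] head 0.429 w 93.8 F [ 0.3 -1.2 -0.4]
travel [-0.005  0.012  0.67 ] rows 2.4 tilt [-0.0016 -0.0007] rz -0.0007
[array([322., 261.])] [354.36188108 261.35775765] [290.64365388 261.30789158]
```

View pics/c5.png

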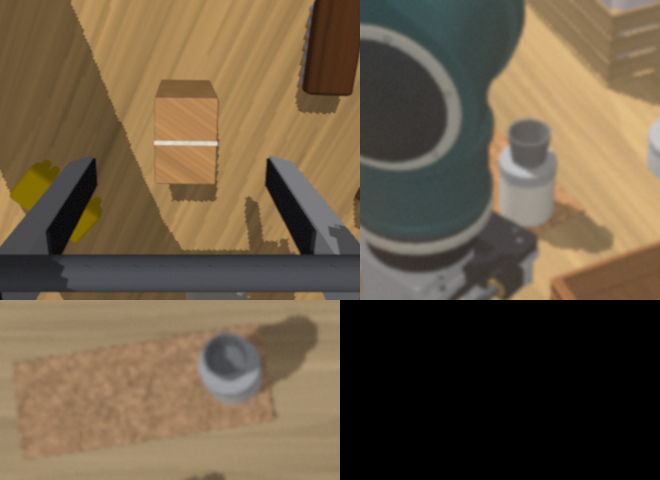

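The carton's tape lies at (294..357, 262), as predicted (291..354, 261), and the carton is square to the fingers. The cup stands centred on the lid. The yellow look-alike is close to the left finger, so I check that clearance.

```bash
python3 -c "
from h import *
for p in((493,344),(511,347),(506,383),(486,379)): 
  X=at('top',p,34)[:2]; d=X-[345.7,-238.5]; c,s=np.cos(.43),np.sin(.43); print(X.round(),'toolx,tooly',(-s*d[0]+c*d[1]).round(),(c*d[0]+s*d[1]).round())"
```

```text
[ 309. -345.] toolx,tooly -82.0 -78.0
[ 303. -381.] toolx,tooly -112.0 -98.0
[ 232. -367.] toolx,tooly -70.0 -157.0
[ 240. -328.] toolx,tooly -37.0 -133.0
```

Emit:
play_rows(travel=[[-0.003,0.01,0.2],[0,0,0.2],[0,0,0.2],[0,0,0.07],[0,0,0],[0,0,0]], rotation=[[0,0,0],[0,0,0],[0,0,0],[0,0,0],[0,0,0],[0,0,0]])

```text
t: 15.75
eef_pos: [346.6, -238.7, 32.2]
ee_rot: [0.0, 0.54, 0.841, 0.0]
contact_force: [0.1, 0.4, 0.4]
gripper_width: 93.6
finger_force: 0.0
```

Emit:
play_rows(travel=[[0,0,0],[0,0,0],[0,0,0],[0,0,0],[0,0,0],[0,0,0],[0,0,0],[0,0,0],[0,0,0],[0,0,0]], rotation=[[0,0,0],[0,0,0],[0,0,0],[0,0,0],[0,0,0],[0,0,0],[0,0,0],[0,0,0],[0,0,0],[0,0,0]], fingers=-1, grip_force=15)

```text
t: 16.58
eef_pos: [346.4, -238.4, 31.5]
ee_rot: [0.0, 0.54, 0.842, -0.0]
contact_force: [-0.3, 0.8, 1.3]
gripper_width: 44.0
finger_force: 15.0
```

Emit:
play_rows(travel=[[0,0,-0.15],[0,0,-0.25],[0,0,-0.25],[0,0,-0.25],[0,0,-0.25],[0,0,0],[0,0,0],[0,0,0],[0,0,0],[0,0,0]], rotation=[[0,0,0],[0,0,0],[0,0,0],[0,0,0],[0,0,0],[0,0,0.059],[0,0,0.059],[0,0,0.059],[0,0,0],[0,0,0]])

```text
t: 17.42
eef_pos: [346.1, -238.3, 203.8]
ee_rot: [-0.0, 0.651, 0.759, -0.0]
contact_force: [0.2, -1.1, -1.7]
gripper_width: 43.9
finger_force: 15.0
```

```bash
python3 -c "
from h import *
go(565.5,156.5,200,.152)"
```

```text
t17.4 pos [ 346.1 -238.3  203.8] head 0.154 w 43.9 F [ 0.2 -1.1 -1.7]
travel [2.376 1.85  0.025] rows 10.8 tilt [-0.0002 -0.0001] rz 0.0014
```

Emit:
play_rows(travel=[[0.198,0.154,0],[0.198,0.154,0],[0.198,0.154,0],[0.198,0.154,0],[0.198,0.154,0],[0.198,0.154,0],[0.198,0.154,0],[0.198,0.154,0],[0.198,0.154,0],[0.198,0.154,0],[0.198,0.154,0],[0.198,0.154,0]], rotation=[[0,0,0],[0,0,0],[0,0,0],[0,0,0],[0,0,0],[0,0,0],[0,0,0],[0,0,0],[0,0,0],[0,0,0],[0,0,0],[0,0,0]])

```text
t: 18.42
eef_pos: [567.0, 157.4, 203.3]
ee_rot: [-0.0, 0.65, 0.76, -0.0]
contact_force: [0.1, -0.1, -1.6]
gripper_width: 43.9
finger_force: 15.0
```

Emit:
play_rows(travel=[[0,0,0],[0,0,0.15],[0,0,0.25],[0,0,0.25],[0,0,0.2],[0,0,0],[0,0,0]], rotation=[[0,0,0],[0,0,0],[0,0,0],[0,0,0],[0,0,0],[0,0,0],[0,0,0]])

```text
t: 19.0
eef_pos: [566.0, 155.1, 75.8]
ee_rot: [-0.0, 0.651, 0.759, -0.001]
contact_force: [0.8, 0.8, -1.4]
gripper_width: 44.1
finger_force: 15.0
```

```bash
python3 -c "
from h import *
go(565.5,156.5,37.5,.152)"
```

```text
t19.0 pos [566.  155.1  75.8] head 0.153 w 44.1 F [ 0.8  0.8 -1.4]
travel [ 0.01  -0.001  0.255] rows 0.9 tilt [-0.0018  0.0007] rz 0.0007
```

Emit:
play_rows(travel=[[0.008,0,0.12],[0,0,0.09],[0,0,0.025],[0,0,0.01],[0,0,0.006],[0,0,0.005],[0,0,0],[0,0,0]], rotation=[[0,0,0],[0,0,0],[0,0,0],[0,0,0],[0,0,0],[0,0,0],[0,0,0],[0,0,0]])

```text
t: 19.67
eef_pos: [566.7, 156.9, 38.6]
ee_rot: [0.0, 0.652, 0.759, 0.0]
contact_force: [-0.6, 0.2, -2.5]
gripper_width: 43.7
finger_force: 15.0
```

```bash
python3 -c "
from h import *
go(565.5,156.5,37.5,.152)"
```

```text
t19.7 pos [566.7 156.9  38.6] head 0.151 w 43.7 F [-0.6  0.2 -2.5]
travel [-0.002 -0.008  0.007] rows 0.0 tilt [ 0.0004 -0.0001] rz -0.0004
```

Emit:
play_rows(travel=[[0,-0.005,0.008],[0,0,0],[0,0,0]], rotation=[[0,0,0],[0,0,0],[0,0,0]])

```text
t: 19.92
eef_pos: [566.3, 156.9, 37.5]
ee_rot: [0.0, 0.652, 0.759, 0.001]
contact_force: [0.2, -0.9, 5.6]
gripper_width: 44.4
finger_force: 15.0
```

Emit:
play_rows(travel=[[0,0,0],[0,0,0],[0,0,0],[0,0,0],[0,0,0],[0,0,-0.15],[0,0,-0.25],[0,0,-0.25],[0,0,-0.25],[0,0,-0.25],[0,0,-0.2],[0,0,0]], rotation=[[0,0,0],[0,0,0],[0,0,0],[0,0,0],[0,0,0],[0,0,0],[0,0,0],[0,0,0],[0,0,0],[0,0,0],[0,0,0],[0,0,0]], fingers=1)

```text
t: 20.92
eef_pos: [567.9, 157.1, 245.4]
ee_rot: [0.002, 0.652, 0.758, 0.004]
contact_force: [0.7, -0.4, -0.6]
gripper_width: 94.0
finger_force: 0.0
```

```bash
python3 -c "
from h import *
go(364,257.5,240,.152)"
```

```text
t20.9 pos [567.9 157.1 245.4] head 0.151 w 94.0 F [ 0.7 -0.4 -0.6]
travel [ 0.866 -1.243  0.028] rows 5.5 tilt [ 0.0049 -0.0013] rz -0.0006
```

Emit:
play_rows(travel=[[0.144,-0.207,0],[0.144,-0.207,0],[0.144,-0.207,0],[0.144,-0.207,0],[0.144,-0.207,0],[0.146,-0.207,0],[0,0,0],[0,0,0],[0,0,0]], rotation=[[0,0,0],[0,0,0],[0,0,0],[0,0,0],[0,0,0],[0,0,0],[0,0,0],[0,0,0],[0,0,0]])

```text
t: 21.67
eef_pos: [362.3, 256.9, 239.4]
ee_rot: [0.0, 0.652, 0.759, 0.0]
contact_force: [0.8, 0.2, 0.1]
gripper_width: 94.1
finger_force: 0.0
```

```bash
python3 -c "
from h import *
go(364,257.5,91,.152)
print(pr('wrist',[364,257.5,180]),pr('wrist',[364,257.5,0]))
import pickle;pickle.dump(env.camera_model('wrist'),open('w2.pkl','wb'))
cv2.imwrite('pics/w6.png',env.snapshot('wrist')[:,:,::-1])
b=env.snapshot('top')[:,:,::-1]; b=cv2.resize(b[180:270,180:350],None,fx=2,fy=2)
a=cv2.imread('pics/w6.png')[80:460,100:540]
cv2.imwrite('pics/c6.png',np.vstack([a,cv2.copyMakeBorder(b,0,0,0,440-340,0)]))"
```

```text
t21.7 pos [362.3 256.9 239.4] head 0.151 w 94.1 F [0.8 0.2 0.1]
travel [0.002 0.011 0.989] rows 3.6 tilt [ 0.0002 -0.0001] rz -0.0005
[321.94464528 256.59086155] [321.43964842 210.08917121]
```

View pics/c6.png

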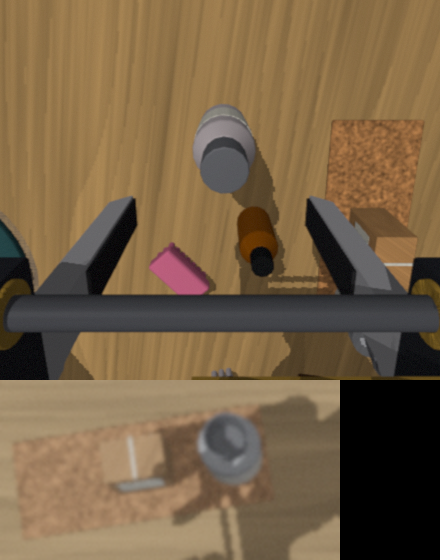

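The cap is at (325,246), predicted (322,257). The carton and the jar with its cup stand on the mat as wanted.

```bash
python3 -c "
from h import *
X=at('wrist',(325,246),180); print(X, at('top',(178.7,320),180), at('wrist',(323,203),10))
go(X[0],X[1],91,.152)"
```

```text
[365.4267061  265.27628039 180.        ] [362.39468393 258.02070329 180.        ] [364.68695036 267.49237227  10.        ]
t21.8 pos [362.8 256.5 239.2] head 0.150 w 94.0 F [ 0.3 -0.6  0.3]
travel [0.055 0.026 0.988] rows 3.6 tilt [0.0001 0.0003] rz -0.0014
```

Emit:
play_rows(travel=[[0.042,0.02,0],[0,0,0],[0,0,0.2],[0,0,0.25],[0,0,0.25],[0,0,0.2],[0,0,0.085],[0,0,0],[0,0,0]], rotation=[[0,0,0],[0,0,0],[0,0,0],[0,0,0],[0,0,0],[0,0,0],[0,0,0],[0,0,0],[0,0,0]])

```text
t: 22.52
eef_pos: [364.2, 263.5, 91.5]
ee_rot: [0.0, 0.652, 0.758, -0.001]
contact_force: [0.2, -0.1, -0.4]
gripper_width: 94.0
finger_force: 0.0
```

Emit:
play_rows(travel=[[0,0,0],[0,0,0],[0,0,0],[0,0,0],[0,0,0],[0,0,0],[0,0,0],[0,0,0],[0,0,0],[0,0,0]], rotation=[[0,0,0],[0,0,0],[0,0,0],[0,0,0],[0,0,0],[0,0,0],[0,0,0],[0,0,0],[0,0,0],[0,0,0]], fingers=-1, grip_force=20)

```text
t: 23.35
eef_pos: [364.0, 263.9, 91.8]
ee_rot: [-0.0, 0.652, 0.759, 0.0]
contact_force: [-1.5, -0.5, 6.4]
gripper_width: 56.0
finger_force: 20.0
```

Emit:
play_rows(travel=[[0,0,-0.12],[0,0,-0.15],[0,0,-0.15],[0,0,0],[0,0,0]], rotation=[[0,0,0],[0,0,0],[0,0,0],[0,0,0],[0,0,0]])

```text
t: 23.77
eef_pos: [364.1, 264.1, 155.0]
ee_rot: [-0.0, 0.652, 0.759, 0.001]
contact_force: [-0.5, 0.9, -4.1]
gripper_width: 55.7
finger_force: 20.0
```

```bash
python3 -c "
from h import *
go(550.4,256.3,155,.152)
env.snapshot('wrist')"
```

```text
t23.8 pos [364.1 264.1 155. ] head 0.152 w 55.7 F [-0.5  0.9 -4.1]
travel [-2.39e-01  1.22e+00  1.00e-03] rows 4.5 tilt [ 0.0007 -0.0007] rz -0.0003
```

Emit:
play_rows(travel=[[-0.04,0.203,0],[-0.04,0.203,0],[-0.04,0.203,0],[-0.04,0.203,0],[-0.04,0.203,0],[-0.04,0.203,0],[0,0,0],[0,0,0],[0,0,0]], rotation=[[0,0,0],[0,0,0],[0,0,0],[0,0,0],[0,0,0],[0,0,0],[0,0,0],[0,0,0],[0,0,0]])

```text
t: 24.57
eef_pos: [549.0, 255.4, 152.9]
ee_rot: [-0.0, 0.652, 0.758, -0.001]
contact_force: [-0.7, 0.2, -3.9]
gripper_width: 55.4
finger_force: 20.0
```

Emit:
play_rows(travel=[[0,0,0.1],[0,0,0.15],[0,0,0.08],[0,0,0.02],[0,0,0.01],[0,0,0],[0,0,0],[0,0,0]], rotation=[[0,0,0],[0,0,0],[0,0,0],[0,0,0],[0,0,0],[0,0,0],[0,0,0],[0,0,0]])

```text
t: 25.23
eef_pos: [550.3, 256.0, 101.5]
ee_rot: [0.0, 0.652, 0.759, 0.001]
contact_force: [-0.8, -0.2, -3.3]
gripper_width: 56.0
finger_force: 20.0
```

```bash
python3 -c "
from h import *
go(550.4,256.3,97.6,.152)"
```

```text
t25.2 pos [550.3 256.  101.5] head 0.151 w 56.0 F [-0.8 -0.2 -3.3]
travel [0.002 0.001 0.026] rows 0.1 tilt [ 0.0007 -0.0003] rz -0.0004
```

Emit:
play_rows(travel=[[0,0,0.01],[0,0,0.008],[0,0,0.006],[0,0,0.004],[0,0,0],[0,0,0]], rotation=[[0,0,0],[0,0,0],[0,0,0],[0,0,0],[0,0,0],[0,0,0]])

```text
t: 25.73
eef_pos: [550.4, 256.0, 97.8]
ee_rot: [-0.0, 0.652, 0.759, 0.001]
contact_force: [-6.1, -2.0, 17.6]
gripper_width: 55.8
finger_force: 20.0
```

Emit:
play_rows(travel=[[0,0,0],[0,0,0],[0,0,0],[0,0,0],[0,0,0],[0,0,0],[0,0,-0.15],[0,0,-0.25],[0,0,-0.25],[0,0,-0.25],[0,0,0],[0,0,0]], rotation=[[0,0,0],[0,0,0],[0,0,0],[0,0,0],[0,0,0],[0,0,0],[0,0,0],[0,0,0],[0,0,0],[0,0,0],[0,0,0],[0,0,0]], fingers=1)

```text
t: 26.73
eef_pos: [550.8, 256.1, 233.4]
ee_rot: [0.0, 0.652, 0.759, 0.002]
contact_force: [0.4, -0.8, -0.5]
gripper_width: 93.8
finger_force: 0.0
```

```bash
python3 -c "
from h import *
go(428.5,-134,200,.40)"
```

```text
t26.7 pos [550.8 256.1 233.4] head 0.151 w 93.8 F [ 0.4 -0.8 -0.5]
travel [-2.449 -1.199  0.215] rows 9.8 tilt [ 0.0021 -0.001 ] rz -0.1583
```

Now the brush.

Emit:
play_rows(travel=[[-0.223,-0.109,0],[-0.223,-0.109,0],[-0.223,-0.109,0],[-0.223,-0.109,0],[-0.223,-0.109,0],[-0.223,-0.109,0],[-0.223,-0.109,0],[-0.223,-0.109,0],[-0.223,-0.109,0],[-0.223,-0.109,0],[-0.219,-0.109,0],[0,0,0]], rotation=[[0,0,0],[0,0,0],[0,0,0],[0,0,0],[0,0,0],[0,0,0],[0,0,0],[0,0,0],[0,0,0],[0,0,0],[0,0,0],[0,0,0]])

```text
t: 27.73
eef_pos: [424.9, -140.1, 230.9]
ee_rot: [-0.0, 0.654, 0.756, -0.0]
contact_force: [0.1, -0.6, -0.0]
gripper_width: 94.1
finger_force: 0.0
```

Emit:
play_rows(travel=[[0,0,0],[0,0,0],[0,0,0],[0,0,0.25],[0,0,0.25],[0,0,0.25],[0,0,0.1],[0,0,0],[0,0,0],[0,0,0]], rotation=[[0,0,-0.053],[0,0,-0.053],[0,0,-0.053],[0,0,0],[0,0,0],[0,0,0],[0,0,0],[0,0,0],[0,0,0],[0,0,0]], fingers=0.4)

```text
t: 28.57
eef_pos: [428.0, -134.7, 104.8]
ee_rot: [0.0, 0.552, 0.834, 0.0]
contact_force: [0.8, -0.4, -0.2]
gripper_width: 65.9
finger_force: 0.0
```

```bash
python3 -c "
from h import *
go(428.5,-134,6.5,.40)
c,s=np.cos(.4),np.sin(.4)
print([pr('wrist',[428.5+c*a-s*b,-134+s*a+c*b,34]).round() for a,b in((-19,-38),(19,-38),(19,38),(-19,38))])
cv2.imwrite('pics/w7.png',env.snapshot('wrist')[:,:,::-1])
b=env.snapshot('top')[:,:,::-1];cv2.imwrite('pics/t7.png',b); b=cv2.resize(b[170:270,170:350],None,fx=2,fy=2)
s=env.snapshot('side')[:,:,::-1];cv2.imwrite('pics/s7.png',s);s=cv2.resize(s[80:250,240:380],None,fx=2,fy=2)
a=cv2.imread('pics/w7.png')[120:460,160:480]
c=np.hstack([a,s]); cv2.imwrite('pics/c7.png',np.vstack([c,cv2.copyMakeBorder(b,0,0,0,600-360,0)]))"
```

```text
t28.6 pos [ 428.  -134.7  104.8] head 0.401 w 65.9 F [ 0.8 -0.4 -0.2]
travel [0.003 0.005 0.655] rows 2.4 tilt [0.0004 0.0004] rz 0.0005
[array([296., 298.]), array([345., 298.]), array([347., 201.]), array([294., 201.])]
```

View pics/c7.png

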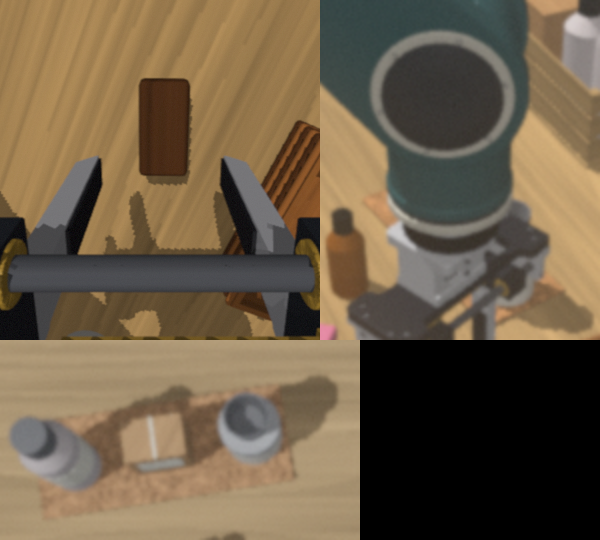

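The brush block is at (299..349, 198..296), within 3 px of prediction and aligned with the fingers. All mat items are standing.

Emit:
play_rows(travel=[[0.01,0.015,0.2],[0,0,0.2],[0,0,0.2],[0,0,0.05],[0,0,0],[0,0,0]], rotation=[[0,0,0],[0,0,0],[0,0,0],[0,0,0],[0,0,0],[0,0,0]])

```text
t: 29.22
eef_pos: [429.6, -132.6, 7.6]
ee_rot: [0.0, 0.552, 0.834, 0.0]
contact_force: [-0.1, -0.3, -0.3]
gripper_width: 66.0
finger_force: 0.0
```

Emit:
play_rows(travel=[[0,0,0],[0,0,0],[0,0,0],[0,0,0],[0,0,0],[0,0,0],[0,0,0],[0,0,0]], rotation=[[0,0,0],[0,0,0],[0,0,0],[0,0,0],[0,0,0],[0,0,0],[0,0,0],[0,0,0]], fingers=-1, grip_force=12)

```text
t: 29.88
eef_pos: [429.4, -132.2, 6.9]
ee_rot: [0.0, 0.552, 0.834, 0.0]
contact_force: [-2.4, 0.5, 10.9]
gripper_width: 37.7
finger_force: 12.0
```

Emit:
play_rows(travel=[[0,0,-0.1],[0,0,-0.2],[0,0,-0.2],[0,0,-0.2],[0,0,0],[0,0,0],[0,0,0],[0,0,0],[0,0,0]], rotation=[[0,0,0],[0,0,0],[0,0,0],[0,0,0],[0,0,0.065],[0,0,0.065],[0,0,0.065],[0,0,0.06],[0,0,0]])

```text
t: 30.63
eef_pos: [429.0, -132.1, 111.5]
ee_rot: [0.0, 0.709, 0.706, -0.0]
contact_force: [0.6, -0.4, 0.0]
gripper_width: 37.7
finger_force: 12.0
```

```bash
python3 -c "
from h import *
go(594,-166,110,0)"
```

```text
t30.6 pos [ 429.  -132.1  111.5] head -0.004 w 37.7 F [ 0.6 -0.4  0. ]
travel [-0.221  1.101  0.01 ] rows 4.0 tilt [-0.  0.] rz -0.0027
```

Emit:
play_rows(travel=[[-0.044,0.22,0],[-0.044,0.22,0],[-0.044,0.22,0],[-0.044,0.22,0],[-0.044,0.22,0],[0,0,0],[0,0,0],[0,0,0.15],[0,0,0.15],[0,0,0.15],[0,0,0],[0,0,0]], rotation=[[0,0,0],[0,0,0],[0,0,0],[0,0,0],[0,0,0],[0,0,0],[0,0,0],[0,0,0],[0,0,0],[0,0,0],[0,0,0],[0,0,0]])

```text
t: 31.63
eef_pos: [593.0, -165.1, 43.9]
ee_rot: [-0.001, 0.707, 0.708, -0.001]
contact_force: [-0.1, 0.2, -0.5]
gripper_width: 37.9
finger_force: 12.0
```

```bash
python3 -c "
from h import *
go(594,-166,11.9,0)"
```

```text
t31.6 pos [ 593.  -165.1   43.9] head 0.002 w 37.9 F [-0.1  0.2 -0.5]
travel [-0.006  0.007  0.213] rows 0.8 tilt [-0.0011 -0.0001] rz 0.001
```

Emit:
play_rows(travel=[[0,0,0.1],[0,0,0.07],[0,0,0.02],[0,0,0.01],[0,0,0.006],[0,0,0.005],[0,0,0],[0,0,0]], rotation=[[0,0,0],[0,0,0],[0,0,0],[0,0,0],[0,0,0],[0,0,0],[0,0,0],[0,0,0]])

```text
t: 32.3
eef_pos: [594.3, -165.2, 12.6]
ee_rot: [0.0, 0.707, 0.707, 0.0]
contact_force: [-0.2, -0.8, -0.1]
gripper_width: 37.8
finger_force: 12.0
```

Emit:
play_rows(travel=[[0,0,0],[0,0,0],[0,0,0],[0,0,0],[0,0,0],[0,0,-0.1],[0,0,-0.2],[0,0,-0.25],[0,0,-0.25],[0,0,-0.2],[0,0,0]], rotation=[[0,0,0],[0,0,0],[0,0,0],[0,0,0],[0,0,0],[0,0,0],[0,0,0],[0,0,0],[0,0,0],[0,0,0],[0,0,0]], fingers=0.3)

```text
t: 33.22
eef_pos: [596.3, -166.5, 169.4]
ee_rot: [0.003, 0.707, 0.707, 0.002]
contact_force: [0.2, -0.0, -0.5]
gripper_width: 61.4
finger_force: 0.0
```

Emit:
play_rows(travel=[[-0.2,-0.2,-0.1],[-0.2,-0.2,-0.1],[-0.2,-0.2,-0.1],[-0.2,-0.2,0],[-0.2,-0.15,0],[-0.2,0,0],[-0.2,0,0],[-0.2,0,0],[0,0,0],[0,0,0]], rotation=[[0,0,0],[0,0,0],[0,0,0],[0,0,0],[0,0,0],[0,0,0],[0,0,0],[0,0,0],[0,0,0],[0,0,0]])

```text
t: 34.05
eef_pos: [457.8, -399.6, 204.6]
ee_rot: [0.0, 0.708, 0.706, -0.0]
contact_force: [0.8, 0.2, 0.3]
gripper_width: 61.2
finger_force: 0.0
```

```bash
python3 - <<'E'
from h import *
go(594,-166,11.9,0)
t=env.snapshot("top")[:,:,::-1];s=env.snapshot("side")[:,:,::-1]
cv2.imwrite("pics/t8.png",t);cv2.imwrite("pics/s8.png",s)
b=cv2.resize(t[160:310,160:460],None,fx=2.5,fy=2.5)
c=cv2.resize(s[110:330,230:460],None,fx=1.1,fy=1.1)
cv2.imwrite("pics/c8.png",np.vstack([b,cv2.resize(s[100:240,180:475],(750,200*750//750)) if 0 else cv2.copyMakeBorder(c,0,0,0,750-c.shape[1],0)[:225]]))
E
```

```text
t34.0 pos [ 457.8 -399.6  204.6] head -0.002 w 61.2 F [0.8 0.2 0.3]
travel [1.561 0.904 1.283] rows 8.0 tilt [-0.0002  0.0005] rz -0.0015
```

View pics/c8.png

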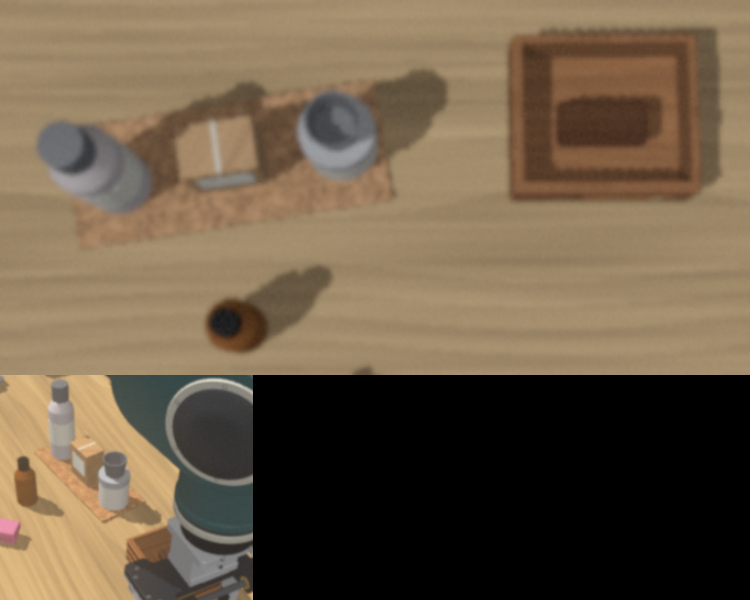

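The picture shows the bottle, the carton and the jar with its cup upright in line on the mat, and the dark brush in the basket at (600,122). As a last check I put the placed items in mat and basket coordinates from this view.

```bash
python3 - <<'E'
from h import *
T=lambda u,v:(160+u/2.5,160+v/2.5)
mc=np.array([565.6,157.1]);a=.152;M=np.array([[np.cos(a),np.sin(a)],[-np.sin(a),np.cos(a)]])
for k,p,z in(("cap",(64,143),186),("tape",(213.5,145.5),86),("cup rim",(338,121),117),("lid",(338,136),81),("brush",(603,121),39),("flask",(225,322),107)):
    X=at("top",T(*p),z); print(k,X.round(1),"in mat",(M@(X[:2]-mc)).round(1))
im=cv2.imread("pics/t8.png");im0=cv2.imread("pics/top0.png")
for n,b in(("tin",(270,90,330,160)),("flask",(238,272,275,306)),("tumb",(490,248,548,295))):
    x0,y0,x1,y1=b; r=cv2.matchTemplate(im[y0-15:y1+15,x0-15:x1+15],im0[y0:y1,x0:x1],cv2.TM_CCOEFF_NORMED); print(n,cv2.minMaxLoc(r)[1],np.array(cv2.minMaxLoc(r)[3])-15)
E
```

```text
cap [548.7 250.1 186. ] in mat [-2.6 94.5]
tape [565.6 157.8  86. ] in mat [0.1 0.7]
cup rim [578.2  53.8 117. ] in mat [  -3.2 -104. ]
lid [573.5  56.4  81. ] in mat [  -7.4 -100.7]
brush [ 592.9 -166.3   39. ] in mat [ -22.  -323.8]
flask [420.9 142.7 107. ] in mat [-145.2    7.7]
tin 0.9968619346618652 [0 0]
flask 0.8161731958389282 [0 0]
tumb 0.5137184858322144 [ 1 -1]
```

```bash
python3 -c "
from workcell import env
print(env.close_job())"
```

```text
the job is handed in; nothing more can be done
None
```

I handed the job in at about 34 s: the bottle, carton and jar with its cup stand in line on the mat, the brush is on the basket floor, and the flask, tumbler and tin were left alone. My last measurements put everything within tolerance, though the arm partly hid the tumbler in that view and the hand-in returned no verdict.

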